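Close the digestion vessel around its liner

ROBOT

A 7-joint arm with a two-finger parallel gripper is mounted at the origin on the work surface. World frame = base frame: x ahead of the robot, y to its left, z up, the work surface at z = 0. Lengths are in m, angles in rad, forces in N, time in s.
With the tool pointing down it reaches from about 0.4 to 0.85 m from the base axis. Payload 10.4 kg.
Tool frame: the origin (TCP) lies midway between the tips of the shut fingers; the grasp point (between the pads) lies 19 mm behind it; z points along the fingers, y is the line along which they close (so a half turn about z gives the same grasp; the last joint's range is limited). The gripper opens to 87 mm and grips with 3 to 60 N. Pads are 19 mm wide; open, the fingers measure 117 mm over their backs; the gripper's body (75 mm by 190 mm) begins 51 mm behind the grasp point.
Start: joints at [1.135, 0.332, -0.065, 1.46, 0.022, 1.35, -0.088], TCP at [0.251, -0.573, 0.223] pointing down, gripper open.
Joint ranges: [-2.6, 2.6], [-0.5, 2.12], [-1.47, 1.34], [0.16, 2.42], [-1.27, 4.41], [0.06, 2.06], [-2.6, 2.6]. Speed limits (rad/s): [2.22, 2.22, 2.79, 2.79, 3.14, 3.14, 3.14].

INTERFACE

Orientations are given as a unit quaternion [w, x, y, z].
In Python, from plant import env gives the robot as it stands.
- The arm moves only by the tool apply_moves, never from a script. Its argument "increments" is a list of rows, each an object with "offset": the shift along the tool's x, y, z in units of 40 mm (1.0 is 40 mm), a list of three; "rot": the turn, a rotation vector about the tool's x, y, z in units of 5 degrees (1.0 is 5 degrees), a list of three; "fingers": the closure, from -1 (fully open) to 1 (shut), so that 0 is half open. In form: [{"offset": [x, y, z], "rot": [ax, ay, az], "fingers": fingers}, ...]. A call has 1 to 20 rows; each row shifts and turns the commanded pose from where the row before left it, along the tool's axes as they then stand; what a row does not reach is not made up. A row lasts 1/8 s, in which the tool goes at most 62.5 mm and 10.7 degrees, less where a joint would pass 70% of its speed; a pose out of reach is approached as far as the arm can. A call is refused whole if a number of a shift passes 1 or a number of a turn 1, either way. A call with a gripper value outside its range is refused whole. The fingers move at their own pace and stop on an object; "newtons" is the grip in N (left out, the last holds). Time passes only in rows, so rows that do not move let the fingers close. It gives the time, the measured TCP pose, the force, the opening and the grip force at its end, in the units of the state.
- env.sense(): the state, without advancing time (a new reading comes with each control period).
- env.capture(name): name is "scene" or "side" or "wrist"; returns (picture, depth): 420x560x3 uint8, blue, green, red; 420x560 float32, m along the optical axis (not along the pixel's ray), 0 where there is no reading.
- env.camera_info(name): a dict with "fx", "fy", "cx", "cy" (pixels), "R" (3x3) and "t" (3): a world point X has camera coordinates R X + t; the wrist camera has in their place "T_tool_cam" (4x4, takes a point from camera to tool coordinates, whose origin is the TCP and whose axes are the flange's). Camera axes: x right, y down, z forward; pixel columns grow to the right and rows downward; lengths in m; the calibration is good to about 2 mm. A picture is of the moment at which its call begins: read the wrist's pose just before it. camera_info takes no time and is no camera call.
- env.finish_job(): hands the job in; it is judged then, once.
Trained networks look in the newest picture that a camera, given by its name, has taken for a name from the list of things; names that differ only in an ending like _2 or _b are one class to them, and where a whole thing is asked for, a point or a joint stands for the part that bears it (a point fixed in the world has none). Each returns a list of dicts, best first, with "confidence" (0 to 1); they miss things now and then, are a little off and sometimes report something else, mostly with a low value. They report only what shows in the picture. A call takes as long as a camera call.
- env.outline_of(target, camera): "mask" (420x560 bool, what is visible of it) and "point" ([row, column] in pixels, amid what is visible of it).
The state is a dict: "time": time; "q": joint angles; "dq": joint speeds; "effort": joint torques, N m; "tool_pos": TCP position; "orientation": TCP orientation; "contact_force": force on the tool from outside, world axes, zero at the start; "moment": the same for the moment, N m; "width": finger opening in m; "grip_force": force on a finger pad.
Only numpy, scipy, OpenCV 4.12 (cv2) and the standard library are available. Lean on these libraries where they do the work, as an engineer would, in place of code of your own. Each camera call takes 0.05 s, during which the arm holds its last target. There are 200 camera calls.

TASK

Stand the closed white liner with the blue cap upright in the steel lower shell on the stand, keeping it upright on the way. Then set the aluminium cover down over it, with the cover's two red ears in the gaps between the blue claws, and twist the cover clockwise (seen from above) until both ears are fully under the claws, against their stops. Let go, and leave the jar, the dish and the hand meter where they are.

Things in the scene. Friction and masses are not known exactly. Their poses are not given: they have to be found in the camera images.
- shell_seat (a point): (Sizes in mm.) Fixed stand, grey disc foot 130 wide, with the steel lower shell, an open cup. Point: on the cup's axis, at the flat ledge (outer diameter 72) where the cover's rim comes to rest, 46 above the bench; z up, +x and -x point at the two blue claws. A neck (outer diameter 48, inner 43) rises 8 above the ledge; the cup's floor is 22 below it. Position and yaw vary.
- claw (a point): Underside of the lip of the claw on the stand's +x side, 40 from the cup's axis, 9 above the ledge; the claw on -x is its copy half a turn round. Post 45 to 51 from the axis, 26 wide; lip reaches in to 35 from the axis, 9 to 14 above the ledge. An upright stop at its clockwise end (seen from above) meets the ear when it is centred under the claw, to about 2 degrees.
- liner_center (a point): Liner: loose closed inner shell, diameter 36, height 76, 0.09 to 0.16 kg, white with the upper 30 blue (cap). Point: its centre, 38 above its foot; z up its axis. Starts standing on the bench. Standing in the cup (3.5 play all round), this centre is 16 and its top 54 above the ledge. Fingers do not fit between it and the neck: hold it by the blue cap, high up.
- cover_bar (a point): Cover: loose aluminium shell, mouth down on the bench, outside diameter 62, inside 54, inside height 62, 0.2 to 0.33 kg. Black grip bar on top, 50 long, 14 wide, 28 high (66 to 94 above the rim). Point: the bar's centre, 80 above the rim; x along the bar, z up. Same after half a turn. Fits over the neck with 3 play all round; on the ledge the bar centre is 80 above the ledge.
- ear (a point): Centre of one of the cover's two red ears, in line with the bar (cover's +x; the other at -x), 36 from the axis, 4 above the rim; ears reach 41 from the axis, 16 wide, 6 thick. The cover goes down with the bar 40 to 140 degrees counter-clockwise (from above) of the line through the claws; 60 is handy. It then turns clockwise with light friction, until bar and claws are in line and the stops block it.
- jar: Bystander: amber glass jar with a pale label and a white lid, diameter 64, 85 high, loose; origin at the centre of its underside.
- dish: Bystander: white bowl, diameter 90, 28 high, loose; origin at the centre of its underside.
- meter: Bystander: white hand meter, 150 x 65 x 26, loose, lying flat; origin at the centre of its underside, x along its length.

How it is judged:
On the way, in this order (a step that is already met when the one before it is completed fails the run):
1. the liner stands upright on the floor of the lower shell (horizontal distance between liner_center and shell_seat below 0.006 m and z of liner_center in the frame of shell_seat between 0.012 and 0.02 m and angle between liner_center's own z axis and vertical below 0.12 rad), for 0.2 s.
2. the cover is down on the ledge around the liner, ears in the gaps, not yet turned (all of step 1 and horizontal distance between cover_bar and shell_seat below 0.006 m and z of cover_bar in the frame of shell_seat between 0.076 and 0.084 m and angle between cover_bar's own z axis and vertical below 0.08 rad and angle between the x axis of cover_bar and the x axis of shell_seat, either way round above 0.5 rad), for 0.1 s.
At the end, for the whole second after the job is handed in: The liner stands on the floor of the lower shell (within 6 mm of its axis, 4 mm in height, upright within 0.12 rad); the cover sits on the ledge around it (within 6 mm of the axis, 4 mm in height, upright within 0.08 rad) with its bar and ears within 0.15 rad of the line through the claws (all of step 1 and horizontal distance between cover_bar and shell_seat below 0.006 m and z of cover_bar in the frame of shell_seat between 0.076 and 0.084 m and angle between cover_bar's own z axis and vertical below 0.08 rad and angle between the x axis of cover_bar and the x axis of shell_seat, either way round below 0.15 rad); the robot touches nothing.
It fails at once if the liner is tipped by more than 0.6 rad (angle between liner_center's own z axis and vertical above 0.6 rad).
It fails at once if the jar is moved by more than 25 mm (distance of jar from where it was at the start of the episode above 0.025 m).
It fails at once if the dish is moved by more than 25 mm (distance of dish from where it was at the start of the episode above 0.025 m).
It fails at once if the hand meter is moved by more than 25 mm (distance of meter from where it was at the start of the episode above 0.025 m).
It also fails if it takes over 70 s, if anything falls off the work surface, if the arm or the gripper's body presses on something with over 40 N, if the wrist force passes 120 N, or if a joint passes its speed limit or range.

## Working session

There is one attempt and no reset: what is moved stays moved. The work goes in short steps, Python scripts to look and compute and a tool call to move; the robot and the scene stay as the last step left them, time stands still between calls to the robot, and variables do not carry over. Pictures are saved under pics/ and viewed, at most 10 in all, crops included, and the job is handed in when it is done.

Besides the shell and the picture viewer there is one more tool, called in YAML: its name, and indented under it one key for each argument. apply_moves: Moves the arm, as the interface text tells. Its arguments: {"type":"object","properties":{"increments":{"type":"array"},"newtons":{"type":"number"}},"required":["increments"]}

```bash
mkdir -p pics; cat > h.py <<'E'
import numpy as np, cv2
from plant import env
from scipy.spatial.transform import Rotation as Ro
def Rq(q): return Ro.from_quat([q[1],q[2],q[3],q[0]]).as_matrix()
def cloud(cam):
    s=env.sense(); im,d=env.capture(cam); c=env.camera_info(cam)
    v,u=np.mgrid[:420,:560]
    P=np.stack([(u-c['cx'])/c['fx']*d,(v-c['cy'])/c['fy']*d,d],-1)
    if cam=='wrist':
        T=np.array(c['T_tool_cam']); P=P@T[:3,:3].T+T[:3,3]
        P=P@Rq(s['orientation']).T+np.array(s['tool_pos'])
    else: P=(P-np.array(c['t']))@np.array(c['R'])
    P[d<=0]=np.nan
    return im,P
E
python3 - <<'E'
from h import *
s=env.sense(); print(s['time'],s['tool_pos'],s['orientation'],s['width'])
ims=[]
for cam in ['scene','side']:
    im,P=cloud(cam); np.savez('/tmp/'+cam,im=im,P=P)
    for n in ['shell_seat','claw','liner_center','cover_bar','ear','jar','dish','meter']:
        for r in env.outline_of(n,cam)[:3]:
            m=r['mask']; Q=P[m]; Q=Q[~np.isnan(Q[:,0])]
            print(cam,n,round(r['confidence'],2),np.round(r['point']),m.sum(),np.round(np.percentile(Q,[5,50,95],axis=0),3).tolist() if len(Q) else '')
    cv2.imwrite(f'pics/{cam}0.png',im)
E
```

```text
0.0 [ 0.25056839 -0.57215165  0.22177016] [-6.75729181e-04  9.78777182e-01  2.04926186e-01 -1.72930966e-04] 0.08708703634518142
scene shell_seat 0.81 [220. 291.] 1648 [[0.502, -0.042, 0.004], [0.562, 0.01, 0.023], [0.604, 0.05, 0.059]]
scene claw 0.88 [220. 287.] 1592 [[0.504, -0.04, 0.007], [0.563, 0.01, 0.023], [0.603, 0.05, 0.059]]
scene claw 0.24 [223. 194.] 649 [[0.692, -0.204, 0.005], [0.724, -0.178, 0.018], [0.764, -0.126, 0.03]]
scene liner_center 0.9 [178. 227.] 308 [[0.545, -0.263, 0.011], [0.561, -0.244, 0.051], [0.57, -0.238, 0.078]]
scene cover_bar 0.64 [253. 394.] 1147 [[0.463, 0.243, 0.007], [0.498, 0.267, 0.056], [0.509, 0.289, 0.095]]
scene ear 0.67 [256. 396.] 1124 [[0.464, 0.245, 0.008], [0.498, 0.267, 0.057], [0.509, 0.289, 0.095]]
scene jar 0.84 [291. 288.] 1462 [[0.717, 0.178, 0.01], [0.748, 0.21, 0.061], [0.765, 0.226, 0.087]]
scene dish 0.86 [223. 193.] 638 [[0.692, -0.203, 0.006], [0.724, -0.177, 0.019], [0.765, -0.126, 0.03]]
scene meter 0.93 [265. 228.] 1579 [[0.731, -0.062, 0.008], [0.765, 0.018, 0.027], [0.794, 0.076, 0.029]]
side shell_seat 0.57 [244. 24
[... 317 characters left out ...]
 310.] 1112 [[0.535, -0.273, 0.004], [0.546, -0.266, 0.056], [0.564, -0.245, 0.079]]
side cover_bar 0.92 [177. 181.] 1067 [[0.448, 0.229, 0.006], [0.475, 0.242, 0.053], [0.505, 0.261, 0.096]]
side ear 0.92 [174. 184.] 1027 [[0.448, 0.229, 0.008], [0.474, 0.241, 0.055], [0.502, 0.258, 0.096]]
side jar 0.92 [166. 291.] 968 [[0.703, 0.163, 0.008], [0.724, 0.174, 0.056], [0.755, 0.209, 0.088]]
side jar 0.39 [241. 250.] 2648 [[0.488, -0.073, 0.011], [0.534, -0.037, 0.024], [0.587, 0.011, 0.06]]
side dish 0.63 [258. 372.] 1340 [[0.695, -0.2, 0.007], [0.738, -0.155, 0.018], [0.768, -0.126, 0.03]]
side meter 0.69 [211. 339.] 1550 [[0.721, -0.073, 0.011], [0.749, -0.017, 0.028], [0.782, 0.064, 0.03]]
```

```bash
python3 - <<'E'
from h import *
for cam in ['scene','side']:
    z=np.load(f'/tmp/{cam}.npz'); im,P=z['im'],z['P']
    hsv=cv2.cvtColor(im,cv2.COLOR_BGR2HSV)
    X,Y,Z=P[...,0],P[...,1],P[...,2]
    def st(n,m):
        Q=P[m]; 
        if len(Q)==0: print(cam,n,0);return
        xy=Q[:,:2].astype(np.float32); r=cv2.minAreaRect(xy)
        w,V=np.linalg.eigh(np.cov(xy.T)); 
        print(cam,n,len(Q),'med',np.round(np.median(Q,0),4),'rect',np.round(r[0],4),np.round(r[1],4),'ang',round(np.degrees(np.arctan2(V[1,1],V[0,1]))%180,1))
    near=lambda x,y,r:(np.hypot(X-x,Y-y)<r)
    st('liner top',near(.555,-.255,.04)&(Z>.073)&(Z<.085))
    st('bar top',near(.485,.262,.05)&(Z>.091)&(Z<.102))
    st('bar',near(.485,.262,.05)&(Z>.075)&(Z<.102))
    b=(hsv[...,0]>95)&(hsv[...,0]<130)&(hsv[...,1]>110)&near(.548,-.01,.1)&(Z>.05)
    n,L,S,C=cv2.connectedComponentsWithStats(b.astype(np.uint8))
    for i in range(1,n):
        if S[i,4]>20: st(f'claw{i}',(L==i)&(Z>.055))
    st('claws',b&(Z>.056))
    st('neck',near(.548,-.01,.032)&(Z>.049)&(Z<.058)&~b)
    st('foot',near(.548,-.01,.1)&(Z>.006)&(Z<.03))
ims=[cv2.imread(f'pics/{c}0.png')[100:380,110:450] for c in ['scene','side']]
cv2.imwrite('pics/both.png',cv2.resize(np.hstack(ims),(800,330)))
E
```

```text
scene liner top 73 med [ 0.5546 -0.254   0.077 ] rect [ 0.5531 -0.2546] [0.0389 0.0313] ang 51.6
scene bar top 114 med [0.4799 0.2614 0.0952] rect [0.4792 0.2602] [0.0139 0.05  ] ang 176.4
scene bar 224 med [0.4847 0.2641 0.0912] rect [0.4795 0.2602] [0.0143 0.0507] ang 174.2
scene claw1 36 med [0.507  0.0116 0.0612] rect [0.5057 0.0094] [0.0256 0.0125] ang 64.6
scene claw2 39 med [ 0.585  -0.0297  0.0609] rect [ 0.583  -0.0311] [0.029  0.0138] ang 56.1
scene claws 74 med [ 0.5763 -0.0189  0.0611] rect [ 0.5448 -0.011 ] [0.0289 0.1008] ang 152.5
scene neck 101 med [ 0.5455 -0.0087  0.0533] rect [ 0.5436 -0.0115] [0.0491 0.047 ] ang 48.0
scene foot 860 med [0.5728 0.0205 0.0211] rect [ 5.507e-01 -3.000e-04] [0.1087 0.1282] ang 142.1
side liner top 386 med [ 0.5509 -0.258   0.0778] rect [ 0.5513 -0.2568] [0.034  0.0346] ang 57.5
side bar top 99 med [0.4762 0.255  0.0959] rect [0.4772 0.2582] [0.0169 0.0496] ang 177.4
side bar 230 med [0.4764 0.2537 0.0893] rect [0.4773 0.2581] [0.0178 0.0497] ang 177.1
side claw1 82 med [0.503  0.0043 0.0619] rect [0.5036 0.0065] [0.0264 0.0158] ang 64.8
side claw2 78 med [ 0.5795 -0.0365  0.062 ] rect [ 0.5806 -0.0331] [0.0236 0.0136] ang 63.8
side claws 157 med [ 0.5124 -0.0069  0.062 ] rect [ 0.5418 -0.0135] [0.0264 0.102 ] ang 152.7
side neck 205 med [ 0.5417 -0.0165  0.0531] rect [ 0.5453 -0.0138] [0.0536 0.0598] ang 73.3
side foot 1513 med [ 0.5257 -0.0465  0.0218] rect [ 0.5411 -0.0163] [0.1221 0.1287] ang 157.2
```

View pics/both.png

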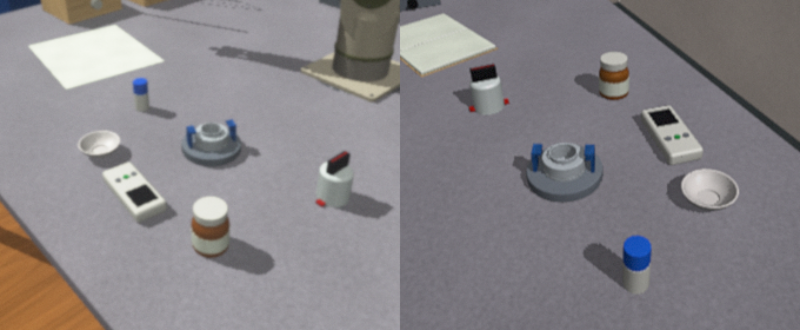

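```bash
cat >> h.py <<'E'
def plan(target,yaw=None):
    "tool offset units (40 mm) in current tool axes, and turn units (5 deg) for tool-x heading yaw (mod 180); tilt error"
    s=env.sense(); R=Rq(s['orientation']); p=np.array(s['tool_pos'])
    h=np.degrees(np.arctan2(R[1,0],R[0,0]))
    print('t',round(s['time'],2),'pos',np.round(p,4),'heading',round(h,2),'tilt deg',np.round(np.degrees([R[0,2],R[1,2]]),2),'w',round(s['width'],4),'F',np.round(s['contact_force'],1))
    print('offset units',np.round(R.T@(np.array(target)-p)/.04,3), 'len mm',round(1000*np.linalg.norm(np.array(target)-p)))
    if yaw is not None:
        d=(h-yaw+90)%180-90; print('rotz units',round(d/5,3),'q7',round(s['q'][6],2))
E
python3 - <<'E'
from h import *
print(np.round(env.camera_info('wrist')['T_tool_cam'],3))
plan([.53,-.26,.22])
E
```

```text
[[-0.    -0.959 -0.285  0.08 ]
 [ 1.    -0.    -0.001  0.001]
 [ 0.001 -0.285  0.959 -0.162]
 [ 0.     0.     0.     1.   ]]
t 0.9 pos [ 0.2508 -0.5725  0.2226] heading 23.65 tilt deg [ 0.   -0.01] w 0.0867 F [-0.3 -0.5 -0.2]
offset units [ 9.529 -4.356  0.065] len mm 419
```

apply_moves:
  increments:
    - {"offset": [0.73,-0.335,0],"rot": [0,0,0],"fingers": -1}
    - {"offset": [0.73,-0.335,0],"rot": [0,0,0],"fingers": -1}
    - {"offset": [0.73,-0.335,0],"rot": [0,0,0],"fingers": -1}
    - {"offset": [0.73,-0.335,0],"rot": [0,0,0],"fingers": -1}
    - {"offset": [0.73,-0.335,0],"rot": [0,0,0],"fingers": -1}
    - {"offset": [0.73,-0.335,0],"rot": [0,0,0],"fingers": -1}
    - {"offset": [0.73,-0.335,0],"rot": [0,0,0],"fingers": -1}
    - {"offset": [0.73,-0.335,0],"rot": [0,0,0],"fingers": -1}
    - {"offset": [0.73,-0.335,0],"rot": [0,0,0],"fingers": -1}
    - {"offset": [0.73,-0.335,0],"rot": [0,0,0],"fingers": -1}
    - {"offset": [0.73,-0.335,0],"rot": [0,0,0],"fingers": -1}
    - {"offset": [0.73,-0.335,0],"rot": [0,0,0],"fingers": -1}
    - {"offset": [0.73,-0.335,0],"rot": [0,0,0],"fingers": -1}
    - {"offset": [0,0,0],"rot": [0,0,0],"fingers": -1}
    - {"offset": [0,0,0],"rot": [0,0,0],"fingers": -1}

```text
time: 2.78
tool_pos: [0.5282, -0.2613, 0.2226]
orientation: [0.0, 0.979, 0.205, -0.0]
contact_force: [0.6, -0.8, -0.5]
width: 0.0869
grip_force: 0.0
```

```bash
cat >> h.py <<'E'
def st(P,n,m):
    Q=P[m]
    if len(Q)<5: print(n,len(Q));return
    xy=Q[:,:2].astype(np.float32); r=cv2.minAreaRect(xy); w,V=np.linalg.eigh(np.cov(xy.T))
    print(n,len(Q),'med',np.round(np.median(Q,0),4),'rect',np.round(r[0],4),np.round(r[1],4),'circ',np.round(np.hstack(cv2.minEnclosingCircle(xy)),4),'ang',round(np.degrees(np.arctan2(V[1,1],V[0,1]))%180,1))
E
python3 - <<'E'
from h import *
im,P=cloud('wrist'); cv2.imwrite('pics/w1.png',im)
X,Y,Z=P[...,0],P[...,1],P[...,2]
m=(np.hypot(X-.553,Y+.256)<.04)
st(P,'top',m&(Z>.071)&(Z<.085)); st(P,'all',m&(Z>.02)&(Z<.085))
plan([.552,-.256,.11])
E
```

```text
top 875 med [ 0.5553 -0.2558  0.0753] rect [ 0.5546 -0.2559] [0.0343 0.035 ] circ [ 0.5547 -0.256   0.0178] ang 63.1
all 999 med [ 0.5569 -0.2548  0.0752] rect [ 0.5548 -0.2558] [0.0348 0.035 ] circ [ 0.5549 -0.2558  0.0179] ang 30.4
t 2.83 pos [ 0.528  -0.2617  0.2226] heading 23.57 tilt deg [-0.02 -0.03] w 0.087 F [ 0.9  0.2 -0.4]
offset units [0.609 0.108 2.814] len mm 115
```

View pics/w1.png

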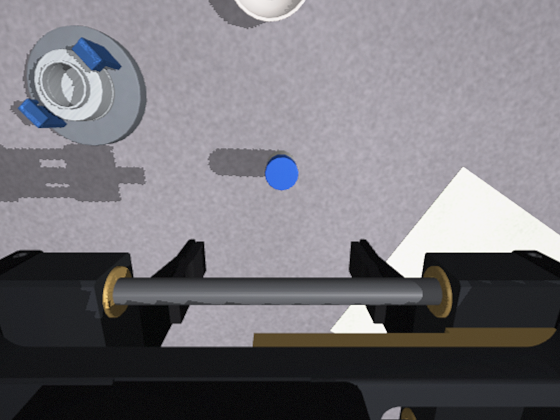

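apply_moves:
  increments:
    - {"offset": [0.67,0.137,0],"rot": [0,0,0],"fingers": -1}
    - {"offset": [0,0,0.8],"rot": [0,0,0],"fingers": -1}
    - {"offset": [0,0,0.8],"rot": [0,0,0],"fingers": -1}
    - {"offset": [0,0,0.8],"rot": [0,0,0],"fingers": -1}
    - {"offset": [0,0,0.8],"rot": [0,0,0],"fingers": -1}
    - {"offset": [0,0,0.8],"rot": [0,0,0],"fingers": -1}
    - {"offset": [0,0,0.44],"rot": [0,0,0],"fingers": -1}
    - {"offset": [0,0,0],"rot": [0,0,0],"fingers": -1}
    - {"offset": [0,0,0],"rot": [0,0,0],"fingers": 0.2}
    - {"offset": [0,0,0],"rot": [0,0,0],"fingers": 0.2}
    - {"offset": [0,0,0],"rot": [0,0,0],"fingers": 1}
    - {"offset": [0,0,0],"rot": [0,0,0],"fingers": 1}
    - {"offset": [0,0,0],"rot": [0,0,0],"fingers": 1}
    - {"offset": [0,0,0],"rot": [0,0,0],"fingers": 1}
    - {"offset": [0,0,0],"rot": [0,0,0],"fingers": 1}
  newtons: 25

```text
time: 4.7
tool_pos: [0.5553, -0.2549, 0.0449]
orientation: [0.0, 0.979, 0.205, -0.0]
contact_force: [0.1, 0.2, 0.2]
width: 0.035
grip_force: 24.9
```

```bash
python3 - <<'E'
from h import *
plan([.5435,-.012,.16])
E
```

```text
t 4.7 pos [ 0.5553 -0.2549  0.0449] heading 23.65 tilt deg [-0. -0.] w 0.035 F [0.1 0.2 0.2]
offset units [ 2.165 -5.682 -2.877] len mm 269
```

apply_moves:
  increments:
    - {"offset": [0,0,-0.5],"rot": [0,0,0],"fingers": 1}
    - {"offset": [0,0,-0.8],"rot": [0,0,0],"fingers": 1}
    - {"offset": [0,0,-0.8],"rot": [0,0,0],"fingers": 1}
    - {"offset": [0,0,-0.8],"rot": [0,0,0],"fingers": 1}
    - {"offset": [0.05,-0.4,0],"rot": [0,0,0],"fingers": 1}
    - {"offset": [0.05,-0.7,0],"rot": [0,0,0],"fingers": 1}
    - {"offset": [0.05,-0.7,0],"rot": [0,0,0],"fingers": 1}
    - {"offset": [0.05,-0.7,0],"rot": [0,0,0],"fingers": 1}
    - {"offset": [0.05,-0.7,0],"rot": [0,0,0],"fingers": 1}
    - {"offset": [0.05,-0.7,0],"rot": [0,0,0],"fingers": 1}
    - {"offset": [0.05,-0.7,0],"rot": [0,0,0],"fingers": 1}
    - {"offset": [0.05,-0.7,0],"rot": [0,0,0],"fingers": 1}
    - {"offset": [0,-0.39,0],"rot": [0,0,0],"fingers": 1}
    - {"offset": [0,0,0],"rot": [0,0,0],"fingers": 1}
    - {"offset": [0,0,0],"rot": [0,0,0],"fingers": 1}

```text
time: 6.58
tool_pos: [0.4788, -0.0411, 0.1609]
orientation: [0.0, 0.979, 0.204, 0.0]
contact_force: [-1.1, -1.1, -1.0]
width: 0.0354
grip_force: 24.9
```

```bash
python3 - <<'E'
from h import *
im,P=cloud('wrist'); cv2.imwrite('pics/w2.png',im); np.savez('/tmp/w2',im=im,P=P)
hsv=cv2.cvtColor(im,cv2.COLOR_BGR2HSV)
X,Y,Z=P[...,0],P[...,1],P[...,2]
near=np.hypot(X-.5435,Y+.012)
blue=(hsv[...,0]>95)&(hsv[...,0]<130)&(hsv[...,1]>110)
st(P,'claws',blue&(near<.07)&(Z>.055)&(Z<.066))
b=(blue&(near<.07)&(Z>.055)&(Z<.066)).astype(np.uint8)
n,L,S,C=cv2.connectedComponentsWithStats(b)
for i in range(1,n):
    if S[i,4]>30: st(P,'claw',L==i)
st(P,'neck',(near<.032)&~blue&(Z>.0505)&(Z<.058))
st(P,'ledge',(near<.044)&~blue&(Z>.041)&(Z<.049))
st(P,'floor',(near<.018)&(Z>.018)&(Z<.03))
# held liner top check
st(P,'foot',(near<.075)&~blue&(Z>.005)&(Z<.03))
plan([.5435,-.012,.12])
E
```

```text
claws 1124 med [ 0.5761 -0.021   0.0595] rect [ 0.5449 -0.0117] [0.0256 0.1025] circ [ 0.5447 -0.0117  0.0523] ang 153.6
claw 610 med [ 0.5837 -0.0307  0.0596] rect [ 0.5838 -0.0311] [0.0256 0.0154] circ [ 0.5835 -0.0308  0.0144] ang 63.5
claw 514 med [0.5064 0.0077 0.0595] rect [0.5063 0.0075] [0.0256 0.0161] circ [0.5059 0.0079 0.0145] ang 63.0
neck 454 med [ 0.5466 -0.011   0.0533] rect [ 0.5453 -0.0121] [0.047 0.046] circ [ 0.5453 -0.0119  0.0238] ang 99.8
ledge 2754 med [ 0.5478 -0.0105  0.0455] rect [ 0.5453 -0.0117] [0.071  0.0704] circ [ 0.5452 -0.0119  0.036 ] ang 123.2
floor 1092 med [ 0.5439 -0.0119  0.0235] rect [ 0.5435 -0.0117] [0.0351 0.0353] circ [ 0.5435 -0.012   0.0181] ang 20.9
foot 9065 med [ 0.5495 -0.0096  0.0197] rect [ 0.5454 -0.0122] [0.1285 0.1288] circ [ 0.5454 -0.012   0.0651] ang 63.9
t 6.62 pos [ 0.4789 -0.0411  0.1609] heading 23.57 tilt deg [-0.   -0.01] w 0.0356 F [ 0.7  1.1 -0.8]
offset units [ 1.773 -0.022  1.021] len mm 82
```

View pics/w2.png

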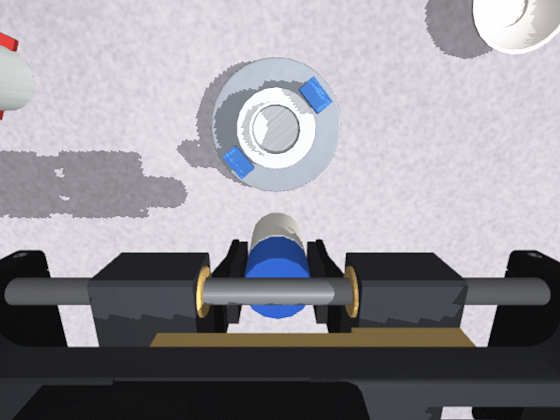

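```bash
python3 - <<'E'
from h import *
z=np.load('/tmp/w2.npz'); im,P=z['im'],z['P']
hsv=cv2.cvtColor(im,cv2.COLOR_BGR2HSV)
blue=(hsv[...,0]>95)&(hsv[...,0]<130)&(hsv[...,1]>110)
b=blue&(np.hypot(P[...,0]-.479,P[...,1]+.041)<.05)&(P[...,2]>.1)
print(np.nanpercentile(P[b],[1,50,99],axis=0))
t=b&(P[...,2]>.187)
st(P,'top',t)
h=np.radians(23.57); Rt=np.array([[np.cos(h),np.sin(h)],[np.sin(h),-np.cos(h)]])
Q=(P[t][:,:2]-[.4789,-.0411])@Rt.T
print('tool xy of top', Q.min(0),Q.max(0))
Q=(P[b][:,:2]-[.4789,-.0411])@Rt.T; print(Q.min(0),Q.max(0))
# circle fit to side of white body
w=(np.hypot(P[...,0]-.479,P[...,1]+.041)<.05)&(P[...,2]>.115)&(P[...,2]<.175)&(hsv[...,2]>90)
Q=(P[w][:,:2]-[.4789,-.0411])@Rt.T; Q=Q[(abs(Q[:,1])<.0178)]
A=np.c_[2*Q,np.ones(len(Q))]; c=np.linalg.lstsq(A,(Q**2).sum(1),rcond=None)[0]; print(len(Q),c[:2],np.sqrt(c[2]+c[0]**2+c[1]**2))
print(np.round(Rt@(np.array([.5451,-.0119])-[.4789,-.0411])/.04,3))
E
```

```text
[[ 0.46201395 -0.05717659  0.16540903]
 [ 0.48934539 -0.03858688  0.19075722]
 [ 0.51166425 -0.02478648  0.24298775]]
top 1744 med [ 0.4868 -0.0405  0.1914] rect [ 0.4874 -0.0397] [0.0546 0.0329] circ [ 0.4892 -0.0421  0.0291] ang 23.2
tool xy of top [-0.01924397 -0.01532808] [0.03531684 0.02339916]
[-0.01924397 -0.02475943] [0.03531684 0.02339916]
1570 [-0.00161671  0.00087327] 0.01772391350272889
[ 1.809 -0.007]
```

apply_moves:
  increments:
    - {"offset": [0.62,-0.01,0],"rot": [0,0,0],"fingers": 1}
    - {"offset": [0.62,-0.01,0],"rot": [0,0,0],"fingers": 1}
    - {"offset": [0.61,-0.01,0],"rot": [0,0,0],"fingers": 1}
    - {"offset": [0,0,0.5],"rot": [0,0,0],"fingers": 1}
    - {"offset": [0,0,0.5],"rot": [0,0,0],"fingers": 1}
    - {"offset": [0,0,0.4],"rot": [0,0,0],"fingers": 1}
    - {"offset": [0,0,0],"rot": [0,0,0],"fingers": 1}
    - {"offset": [0,0,0.2],"rot": [0,0,0],"fingers": 1}
    - {"offset": [0,0,0.2],"rot": [0,0,0],"fingers": 1}
    - {"offset": [0,0,0],"rot": [0,0,0],"fingers": 1}

```text
time: 7.88
tool_pos: [0.5457, -0.0093, 0.0885]
orientation: [-0.0, 0.979, 0.205, -0.0]
contact_force: [-0.3, -0.2, -1.4]
width: 0.0353
grip_force: 25.0
```

```bash
python3 - <<'E'
from h import *
plan([.5451,-.0119,.0692])
E
```

```text
t 7.88 pos [ 0.5457 -0.0093  0.0885] heading 23.65 tilt deg [-0.04 -0.  ] w 0.0353 F [-0.3 -0.2 -1.4]
offset units [-0.038  0.054  0.481] len mm 19
```

apply_moves:
  increments:
    - {"offset": [0,0.025,0.2],"rot": [0,0,0],"fingers": 1}
    - {"offset": [0,0,0.2],"rot": [0,0,0],"fingers": 1}
    - {"offset": [0,0,0.08],"rot": [0,0,0],"fingers": 1}
    - {"offset": [0,0,0],"rot": [0,0,0],"fingers": 1}
    - {"offset": [0,0,0],"rot": [0,0,0],"fingers": 1}
    - {"offset": [0,0,0],"rot": [0,0,0],"fingers": 0.1}
    - {"offset": [0,0,0],"rot": [0,0,0],"fingers": 0.1}
    - {"offset": [0,0,0],"rot": [0,0,0],"fingers": -0.2}
    - {"offset": [0,0,0],"rot": [0,0,0],"fingers": -0.2}
    - {"offset": [0,0,0],"rot": [0,0,0],"fingers": -0.2}
    - {"offset": [0,0,-0.5],"rot": [0,0,0],"fingers": -0.2}
    - {"offset": [0,0,-0.8],"rot": [0,0,0],"fingers": -0.4}
    - {"offset": [0,0,-0.8],"rot": [0,0,0],"fingers": -0.4}
    - {"offset": [0,0,-0.8],"rot": [0,0,0],"fingers": -1}
    - {"offset": [-0.6,0,-0.4],"rot": [0,0,0],"fingers": -1}
    - {"offset": [-0.7,0,0],"rot": [0,0,0],"fingers": -1}
    - {"offset": [-0.5,0,0],"rot": [0,0,0],"fingers": -1}
    - {"offset": [0,0,0],"rot": [0,0,0],"fingers": -1}
    - {"offset": [0,0,0],"rot": [0,0,0],"fingers": -1}

```text
time: 10.25
tool_pos: [0.481, -0.0387, 0.2019]
orientation: [0.0, 0.979, 0.205, 0.0]
contact_force: [-0.0, -1.1, -0.4]
width: 0.0866
grip_force: 0.0
```

```bash
python3 - <<'E'
from h import *
im,P=cloud('wrist'); cv2.imwrite('pics/w3.png',im)
X,Y,Z=P[...,0],P[...,1],P[...,2]
near=np.hypot(X-.5451,Y+.0119)
st(P,'liner top',(near<.03)&(Z>.094)&(Z<.106))
st(P,'ledge',(near<.044)&(Z>.041)&(Z<.049))
st(P,'foot',(near<.075)&(Z>.005)&(Z<.03))
plan([.435,.24,.19],177)
E
```

```text
liner top 1327 med [ 0.546  -0.0114  0.0995] rect [ 0.5452 -0.0116] [0.0347 0.0347] circ [ 0.5456 -0.0114  0.0179] ang 87.9
ledge 2047 med [ 0.5482 -0.0105  0.0455] rect [ 0.5455 -0.012 ] [0.0702 0.0705] circ [ 0.5453 -0.012   0.0359] ang 111.3
foot 5935 med [ 0.5527 -0.0076  0.0194] rect [ 0.5457 -0.0119] [0.1282 0.1286] circ [ 0.5454 -0.012   0.0652] ang 64.2
t 10.3 pos [ 0.4811 -0.0385  0.2018] heading 23.69 tilt deg [0.02 0.01] w 0.0871 F [ 0.5  0.6 -0.5]
offset units [ 1.743 -6.839  0.296] len mm 283
rotz units 5.338 q7 -1.19
```

apply_moves:
  increments:
    - {"offset": [0.147,-0.68,0],"rot": [0,0,0],"fingers": -1}
    - {"offset": [0.147,-0.68,0],"rot": [0,0,0],"fingers": -1}
    - {"offset": [0.147,-0.68,0],"rot": [0,0,0],"fingers": -1}
    - {"offset": [0.147,-0.68,0],"rot": [0,0,0],"fingers": -1}
    - {"offset": [0.147,-0.68,0],"rot": [0,0,0],"fingers": -1}
    - {"offset": [0.147,-0.68,0],"rot": [0,0,0],"fingers": -1}
    - {"offset": [0.147,-0.68,0],"rot": [0,0,0],"fingers": -1}
    - {"offset": [0.147,-0.68,0],"rot": [0,0,0],"fingers": -1}
    - {"offset": [0.147,-0.68,0],"rot": [0,0,0],"fingers": -1}
    - {"offset": [0.147,-0.68,0],"rot": [0,0,0],"fingers": -1}
    - {"offset": [0.147,-0.68,0],"rot": [0,0,0],"fingers": -1}
    - {"offset": [0,0,0],"rot": [0,0,0.9],"fingers": -1}
    - {"offset": [0,0,0],"rot": [0,0,0.9],"fingers": -1}
    - {"offset": [0,0,0],"rot": [0,0,0.9],"fingers": -1}
    - {"offset": [0,0,0],"rot": [0,0,0.9],"fingers": -1}
    - {"offset": [0,0,0],"rot": [0,0,0.9],"fingers": -1}
    - {"offset": [0,0,0],"rot": [0,0,0.84],"fingers": -1}
    - {"offset": [0,0,0],"rot": [0,0,0],"fingers": -1}
    - {"offset": [0,0,0],"rot": [0,0,0],"fingers": -1}

```text
time: 12.68
tool_pos: [0.4196, 0.2614, 0.2016]
orientation: [-0.0, 1.0, -0.026, -0.0]
contact_force: [0.1, 0.3, 0.3]
width: 0.0868
grip_force: 0.0
```

```bash
python3 - <<'E'
from h import *
im,P=cloud('wrist'); cv2.imwrite('pics/w4.png',im); np.savez('/tmp/w4',im=im,P=P)
hsv=cv2.cvtColor(im,cv2.COLOR_BGR2HSV)
X,Y,Z=P[...,0],P[...,1],P[...,2]
near=np.hypot(X-.478,Y-.259)
st(P,'bar top',(near<.04)&(Z>.089)&(Z<.099))
st(P,'shell top',(near<.045)&(Z>.060)&(Z<.070))
red=((hsv[...,0]<8)|(hsv[...,0]>172))&(hsv[...,1]>130)&(near<.06)&(Z>0)&(Z<.012)
n,L,S,C=cv2.connectedComponentsWithStats(red.astype(np.uint8))
for i in range(1,n):
    if S[i,4]>30: st(P,'ear',L==i)
plan([.478,.259,.061],177)
E
```

```text
bar top 876 med [0.4796 0.2591 0.0934] rect [0.4795 0.2589] [0.0139 0.0495] circ [0.4795 0.2592 0.0254] ang 177.9
shell top 2092 med [0.4817 0.2561 0.0652] rect [0.4799 0.2591] [0.0605 0.0603] circ [0.4797 0.2591 0.0307] ang 88.6
ear 98 med [0.5161 0.2579 0.0066] rect [0.5159 0.2579] [0.0138 0.0077] circ [0.5158 0.2579 0.0079] ang 85.8
t 12.72 pos [0.4197 0.2612 0.2017] heading -2.95 tilt deg [-0.01  0.01] w 0.0872 F [ 1.4 -0.3  0.7]
offset units [ 1.46  -0.019  3.516] len mm 152
rotz units 0.01 q7 -2.33
```

View pics/w4.png

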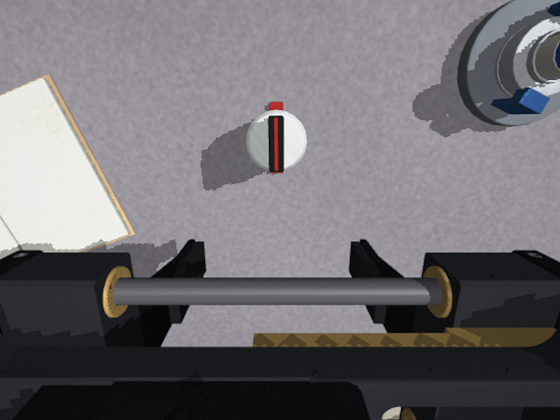

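apply_moves:
  increments:
    - {"offset": [0.75,-0.024,0],"rot": [0,0,0],"fingers": -1}
    - {"offset": [0.75,-0.024,0],"rot": [0,0,0],"fingers": -1}
    - {"offset": [0,0,0.8],"rot": [0,0,-0.17],"fingers": -1}
    - {"offset": [0,0,0.8],"rot": [0,0,0],"fingers": -0.3}
    - {"offset": [0,0,0.8],"rot": [0,0,0],"fingers": -0.3}
    - {"offset": [0,0,0.6],"rot": [0,0,0],"fingers": -0.3}
    - {"offset": [0,0,0.3],"rot": [0,0,0],"fingers": -0.3}
    - {"offset": [0,0,0],"rot": [0,0,0],"fingers": 0.3}
    - {"offset": [0,0,0],"rot": [0,0,0],"fingers": 0.5}
    - {"offset": [0,0,0],"rot": [0,0,0],"fingers": 0.5}
    - {"offset": [0,0,0],"rot": [0,0,0],"fingers": 1}
    - {"offset": [0,0,0],"rot": [0,0,0],"fingers": 1}
    - {"offset": [0,0,0],"rot": [0,0,0],"fingers": 1}
    - {"offset": [0,0,0],"rot": [0,0,0],"fingers": 1}
    - {"offset": [0,0,0],"rot": [0,0,0],"fingers": 1}
  newtons: 40

```text
time: 14.6
tool_pos: [0.4799, 0.2597, 0.07]
orientation: [0.0, 1.0, -0.019, 0.0]
contact_force: [-0.8, -0.3, 3.2]
width: 0.0139
grip_force: 40.0
```

```bash
python3 - <<'E'
from h import *
plan([.4796,.26,.18],177.9)
E
```

```text
t 14.6 pos [0.4799 0.2597 0.07  ] heading -2.2 tilt deg [ 0.02 -0.  ] w 0.0139 F [-0.8 -0.3  3.2]
offset units [-0.006 -0.007 -2.751] len mm 110
rotz units -0.02 q7 -2.4
```

apply_moves:
  increments:
    - {"offset": [0,0,-0.4],"rot": [0,0,0],"fingers": 1}
    - {"offset": [0,0,-0.7],"rot": [0,0,0],"fingers": 1}
    - {"offset": [0,0,-0.7],"rot": [0,0,0],"fingers": 1}
    - {"offset": [0,0,-0.75],"rot": [0,0,0],"fingers": 1}
    - {"offset": [0,0,-0.7],"rot": [0,0,0],"fingers": 1}
    - {"offset": [0.189,0.67,0],"rot": [0,0,0],"fingers": 1}
    - {"offset": [0.189,0.67,0],"rot": [0,0,0],"fingers": 1}
    - {"offset": [0.189,0.67,0],"rot": [0,0,0],"fingers": 1}
    - {"offset": [0.189,0.67,0],"rot": [0,0,0],"fingers": 1}
    - {"offset": [0.189,0.67,0],"rot": [0,0,0],"fingers": 1}
    - {"offset": [0.189,0.67,0],"rot": [0,0,0],"fingers": 1}
    - {"offset": [0.189,0.67,0],"rot": [0,0,0],"fingers": 1}
    - {"offset": [0.189,0.67,0],"rot": [0,0,0],"fingers": 1}
    - {"offset": [0.189,0.67,0],"rot": [0,0,0],"fingers": 1}
    - {"offset": [0.189,0.67,0],"rot": [0,0,0],"fingers": 1}
    - {"offset": [0,0,0],"rot": [0,0,0],"fingers": 1}

```text
time: 16.6
tool_pos: [0.545, -0.0134, 0.2002]
orientation: [0.0, 1.0, -0.021, -0.0]
contact_force: [-0.2, 0.3, -2.4]
width: 0.0139
grip_force: 40.0
```

apply_moves:
  increments:
    - {"offset": [0,0,0],"rot": [0,0,-0.9],"fingers": 1}
    - {"offset": [0,0,0],"rot": [0,0,-0.9],"fingers": 1}
    - {"offset": [0,0,0],"rot": [0,0,-0.9],"fingers": 1}
    - {"offset": [0,0,0],"rot": [0,0,-0.9],"fingers": 1}
    - {"offset": [0,0,0],"rot": [0,0,-0.9],"fingers": 1}
    - {"offset": [0,0,0],"rot": [0,0,-0.9],"fingers": 1}
    - {"offset": [0,0,0],"rot": [0,0,-0.9],"fingers": 1}
    - {"offset": [0,0,0],"rot": [0,0,-0.84],"fingers": 1}
    - {"offset": [0,0,0],"rot": [0,0,0],"fingers": 1}
    - {"offset": [0,0,0],"rot": [0,0,0],"fingers": 1}

```text
time: 17.85
tool_pos: [0.5449, -0.0105, 0.2]
orientation: [-0.0, 0.958, 0.288, 0.0]
contact_force: [0.2, -0.4, -1.9]
width: 0.014
grip_force: 40.0
```

```bash
python3 - <<'E'
from h import *
plan([.5451,-.011,.13],33.5)
im,P=cloud('side')
hsv=cv2.cvtColor(im,cv2.COLOR_BGR2HSV)
X,Y,Z=P[...,0],P[...,1],P[...,2]; near=np.hypot(X-.545,Y+.012)
red=((hsv[...,0]<8)|(hsv[...,0]>172))&(hsv[...,1]>120)&(near<.07)&(Z>.08)
n,L,S,C=cv2.connectedComponentsWithStats(red.astype(np.uint8))
for i in range(1,n):
    if S[i,4]>5: st(P,'ear',L==i)
cv2.imwrite('pics/s5.png',cv2.resize(im[120:330,130:410],(560,420)))
E
```

```text
t 17.85 pos [ 0.5449 -0.0105  0.2   ] heading 33.45 tilt deg [0.01 0.01] w 0.014 F [ 0.2 -0.4 -1.9]
offset units [-0.003  0.015  1.751] len mm 70
rotz units -0.011 q7 -1.15
ear 43 med [ 0.5342 -0.0193  0.2264] rect [ 0.536  -0.0186] [0.0308 0.0126] circ [ 0.5339 -0.0159  0.0156] ang 36.3
ear 40 med [ 0.5123 -0.0343  0.1388] rect [ 0.5129 -0.0328] [0.0095 0.0153] circ [ 0.5134 -0.0324  0.0084] ang 121.3
```

View pics/s5.png

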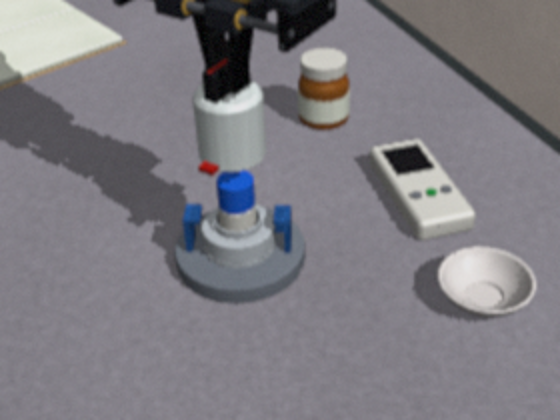

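apply_moves:
  increments:
    - {"offset": [0,0.012,0.4],"rot": [0,0,0],"fingers": 1}
    - {"offset": [0,0,0.4],"rot": [0,0,0],"fingers": 1}
    - {"offset": [0,0,0.4],"rot": [0,0,0],"fingers": 1}
    - {"offset": [0,0,0.4],"rot": [0,0,0],"fingers": 1}
    - {"offset": [0,0,0.15],"rot": [0,0,0],"fingers": 1}
    - {"offset": [0,0,0.1],"rot": [0,0,0],"fingers": 1}
    - {"offset": [0,0,0.1],"rot": [0,0,0],"fingers": 1}
    - {"offset": [0,0,0],"rot": [0,0,0],"fingers": 1}

```text
time: 18.9
tool_pos: [0.5452, -0.0114, 0.1218]
orientation: [0.0, 0.958, 0.288, 0.0]
contact_force: [0.1, 0.1, -2.4]
width: 0.0142
grip_force: 40.0
```

apply_moves:
  increments:
    - {"offset": [0,0,0.07],"rot": [0,0,0],"fingers": 1}
    - {"offset": [0,0,0.07],"rot": [0,0,0],"fingers": 1}
    - {"offset": [0,0,0.015],"rot": [0,0,0],"fingers": 1}
    - {"offset": [0,0,0],"rot": [0,0,0],"fingers": 1}
    - {"offset": [0,0,0],"rot": [0,0,0],"fingers": 1}

```text
time: 19.52
tool_pos: [0.5454, -0.0114, 0.1159]
orientation: [0.0, 0.958, 0.288, 0.0]
contact_force: [-1.9, -0.7, 4.5]
width: 0.0139
grip_force: 40.0
```

```bash
python3 - <<'E'
from h import *
plan([.5451,-.011,.1155],153.5); print(env.sense()['moment'])
E
```

```text
t 19.52 pos [ 0.5454 -0.0114  0.1159] heading 33.5 tilt deg [ 0.03 -0.01] w 0.0139 F [-1.9 -0.7  4.5]
offset units [ 0.    -0.013  0.01 ] len mm 1
rotz units 12.0 q7 -1.19
[-0.1171647   0.46368853  0.05918665]
```

apply_moves:
  increments:
    - {"offset": [0,0,0],"rot": [0,0,0.6],"fingers": 1}
    - {"offset": [0,0,0],"rot": [0,0,0.6],"fingers": 1}
    - {"offset": [0,0,0],"rot": [0,0,0.6],"fingers": 1}
    - {"offset": [0,0,0],"rot": [0,0,0.6],"fingers": 1}
    - {"offset": [0,0,0],"rot": [0,0,0.6],"fingers": 1}
    - {"offset": [0,0,0],"rot": [0,0,0.6],"fingers": 1}
    - {"offset": [0,0,0],"rot": [0,0,0.6],"fingers": 1}
    - {"offset": [0,0,0],"rot": [0,0,0.6],"fingers": 1}
    - {"offset": [0,0,0],"rot": [0,0,0.6],"fingers": 1}
    - {"offset": [0,0,0],"rot": [0,0,0.6],"fingers": 1}
    - {"offset": [0,0,0],"rot": [0,0,0.6],"fingers": 1}
    - {"offset": [0,0,0],"rot": [0,0,0.6],"fingers": 1}
    - {"offset": [0,0,0],"rot": [0,0,0.6],"fingers": 1}
    - {"offset": [0,0,0],"rot": [0,0,0.6],"fingers": 1}
    - {"offset": [0,0,0],"rot": [0,0,0.6],"fingers": 1}
    - {"offset": [0,0,0],"rot": [0,0,0.6],"fingers": 1}
    - {"offset": [0,0,0],"rot": [0,0,0.6],"fingers": 1}
    - {"offset": [0,0,0],"rot": [0,0,0.6],"fingers": 1}
    - {"offset": [0,0,0],"rot": [0,0,0],"fingers": 1}
    - {"offset": [0,0,0],"rot": [0,0,0],"fingers": 1}

```text
time: 22.02
tool_pos: [0.5456, -0.0112, 0.1159]
orientation: [-0.0, 0.984, -0.177, 0.0]
contact_force: [-0.2, 0.5, 5.2]
width: 0.0135
grip_force: 40.0
```

```bash
python3 - <<'E'
from h import *
plan([.5451,-.011,.1155],153.5); print(env.sense()['moment'])
E
```

```text
t 22.02 pos [ 0.5456 -0.0112  0.1159] heading -20.44 tilt deg [0.06 0.01] w 0.0135 F [-0.2  0.5  5.2]
offset units [-0.014 -0.001  0.01 ] len mm 1
rotz units 1.213 q7 -2.1
[ 0.20522272 -0.03630747 -0.0642551 ]
```

Free so far; turn on to the stop.

apply_moves:
  increments:
    - {"offset": [0,0,0],"rot": [0,0,0.4],"fingers": 1}
    - {"offset": [0,0,0],"rot": [0,0,0.4],"fingers": 1}
    - {"offset": [0,0,0],"rot": [0,0,0.3],"fingers": 1}
    - {"offset": [0,0,0],"rot": [0,0,0.25],"fingers": 1}
    - {"offset": [0,0,0],"rot": [0,0,0.2],"fingers": 1}
    - {"offset": [0,0,0],"rot": [0,0,0],"fingers": 1}
    - {"offset": [0,0,0],"rot": [0,0,0],"fingers": 1}

```text
time: 22.9
tool_pos: [0.5451, -0.0119, 0.1159]
orientation: [0.0, 0.97, -0.244, 0.0]
contact_force: [-2.7, -1.1, 9.1]
width: 0.0138
grip_force: 40.1
```

```bash
python3 - <<'E'
from h import *
plan([.5451,-.011,.1155],153.5); print(env.sense()['moment'])
E
```

```text
t 22.9 pos [ 0.5451 -0.0119  0.1159] heading -28.22 tilt deg [-0.01 -0.06] w 0.0138 F [-2.7 -1.1  9.1]
offset units [-0.011 -0.021  0.01 ] len mm 1
rotz units -0.344 q7 -2.23
[-0.26001595  0.63671294  0.32242538]
```

apply_moves:
  increments:
    - {"offset": [0,0,0],"rot": [0,0,0],"fingers": 0.4}
    - {"offset": [0,0,0],"rot": [0,0,0],"fingers": 0.2}
    - {"offset": [0,0,0],"rot": [0,0,0],"fingers": 0.2}
    - {"offset": [0,0,0],"rot": [0,0,0],"fingers": 0}
    - {"offset": [0,0,-0.4],"rot": [0,0,0],"fingers": 0}
    - {"offset": [0,0,-0.7],"rot": [0,0,0],"fingers": 0}
    - {"offset": [0,0,-0.7],"rot": [0,0,0],"fingers": -0.5}
    - {"offset": [0,0,-0.7],"rot": [0,0,0],"fingers": -0.5}
    - {"offset": [-0.7,0,0],"rot": [0,0,0],"fingers": -0.5}
    - {"offset": [-0.7,0,0],"rot": [0,0,0],"fingers": -0.5}
    - {"offset": [0,0,0],"rot": [0,0,0],"fingers": -0.5}
    - {"offset": [0,0,0],"rot": [0,0,0],"fingers": -0.5}

```text
time: 24.4
tool_pos: [0.4964, 0.0147, 0.2164]
orientation: [0.0, 0.97, -0.244, 0.001]
contact_force: [0.5, 1.1, 0.3]
width: 0.0656
grip_force: 0.0
```

```bash
python3 - <<'E'
from h import *
im,P=cloud('wrist'); cv2.imwrite('pics/w6.png',im)
hsv=cv2.cvtColor(im,cv2.COLOR_BGR2HSV)
X,Y,Z=P[...,0],P[...,1],P[...,2]; near=np.hypot(X-.545,Y+.012)
st(P,'bar top',(near<.04)&(Z>.135)&(Z<.145))
st(P,'shell top',(near<.045)&(Z>.105)&(Z<.117))
blue=(hsv[...,0]>95)&(hsv[...,0]<130)&(hsv[...,1]>110)
st(P,'claws',blue&(near<.07)&(Z>.055)&(Z<.066))
plan([.5451,-.011,.1155],153.5)
E
```

```text
bar top 1074 med [ 0.5456 -0.0116  0.1396] rect [ 0.5449 -0.0113] [0.014  0.0494] circ [ 0.5451 -0.0111  0.0252] ang 152.8
shell top 2587 med [ 0.5473 -0.0139  0.1113] rect [ 0.5456 -0.0119] [0.0611 0.0592] circ [ 0.5449 -0.0114  0.0309] ang 62.5
claws 605 med [ 0.58   -0.0252  0.0595] rect [ 0.5449 -0.0116] [0.0249 0.1025] circ [ 0.5451 -0.0116  0.0522] ang 153.6
t 24.45 pos [0.4965 0.0146 0.2161] heading -28.28 tilt deg [ 0.05 -0.01] w 0.0651 F [ 0.2 -0.8 -0.4]
offset units [ 1.371 -0.011  2.516] len mm 115
rotz units -0.357 q7 -2.22
```

View pics/w6.png

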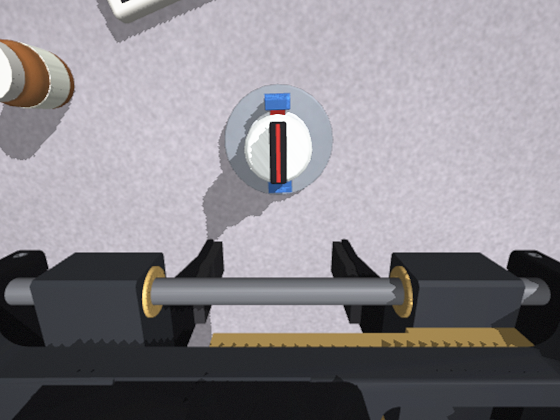

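The wrist picture shows the bar (278,152) in line with both claws (277,101) and (280,187), with the red ear under the far claw. The bar is within about 1° of the claw line, and its height is right.

```bash
python3 -c "
from plant import env
print(env.finish_job())"
```

```text
the job is handed in; nothing more can be done
None
```

I handed the job in at about 24.5 s: the liner stands in the shell, and the cover sits on the ledge over it, turned to within about 1° of the claw line and released. `finish_job` gave no verdict, so the result rests on my last wrist-camera measurement; the jar, dish and meter were never touched.

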